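# Find the slot of correct gap with a feeler blade

## Robot

A 6-joint arm with a two-finger parallel gripper is mounted at the origin on a cart in front of the work surface, level with it; the furniture and walls round the work are solid. World frame = base frame: x ahead of the robot, y to its left, z up, the work surface at z = 0. Lengths are in m, angles in rad, forces in N, time in s.
With the tool pointing down it reaches from about 0.35 to 0.975 m from the base axis. Payload 7.1 kg.
Tool frame: the origin (TCP) lies midway between the tips of the shut fingers; the grasp point (between the pads) lies 19 mm behind it; z points along the fingers, y is the line along which they close (so a half turn about z gives the same grasp; the last joint's range is limited). The gripper opens to 88 mm and grips with 3 to 60 N. Pads are 20 mm wide; open, the fingers measure 115 mm over their backs; the gripper's body (75 mm by 178 mm) begins 61 mm behind the grasp point.
Start: joints at [-1.349, 0.423, 1.63, -0, 1.089, -0.019], TCP at [0.149, -0.607, 0.2] pointing down, gripper open.
Joint ranges: [-3, 3], [-0.9, 2.11], [0.09, 2.58], [-1.31, 4.45], [0.11, 2.69], [-2.54, 2.54]. Speed limits (rad/s): [2.39, 2.39, 3.01, 3.14, 3.14, 3.14].

## Interface

Orientations are given as a unit quaternion [w, x, y, z].
In Python, from station import move_pose, movel, movej, command_gripper, wait, inverse_kinematics, read_camera, camera_info, MotionError, job_done, get_time, get_joint_pos, get_qvel, get_effort, get_tcp_pos, get_ee_rot, get_ft_force, get_ft_torque, get_grip_width, get_finger_force gives the robot as it stands. Calls block until the motion is done:
- move_pose(position, orientation): joint-space move of the TCP to a pose.
- movel(position, frame=None, v=0.15, until_force=None): straight line of the TCP; frame=None keeps the orientation; v is the mean speed in m/s. With until_force (N) it stops when the force on the tool has changed by that much, and returns True; else False.
- movej(angles): joint-space move.
- command_gripper(opening): opening from 0.0 (shut) to 1.0 (fully open); the grip force is fixed at half the most; returns when the fingers have stopped.
- wait(seconds).
- inverse_kinematics(position, orientation): joint angles nearest the present ones, or None.
- read_camera(name): name is "scene" or "side" or "wrist"; returns the picture (384x512x3 uint8, red, green, blue); there is no depth.
- camera_info(name): a dict with "intrinsics" (3x3 intrinsics, pixels), "dist" ([k1, k2, p1, p2, k3] as OpenCV has them; the pictures are not rectified), "T" (4x4, takes a point from camera to world coordinates); the wrist camera has in their place "tool_from_camera" (4x4, takes a point from camera to tool coordinates, whose origin is the TCP and whose axes are the flange's). Camera axes: x right, y up, looking along -z (the intrinsics and any distortion apply to the point x, -y, -z); pixel columns grow to the right and rows downward; lengths in m; the calibration is good to about 2 mm. A picture is of the moment at which its call begins: read the wrist's pose just before it. camera_info takes no time and is no camera call.
A pose or a line that the arm cannot do raises MotionError and nothing moves.
- job_done(): hands the job in; it is judged then, once.
Readings, each from a call of its own:
- get_time(): time.
- get_joint_pos(): joint angles.
- get_qvel(): joint speeds.
- get_effort(): joint torques, N m.
- get_tcp_pos(): TCP position.
- get_ee_rot(): TCP orientation.
- get_ft_force(): force on the tool from outside, world axes, zero at the start.
- get_ft_torque(): the same for the moment, N m.
- get_grip_width(): opening from 0.0 (shut) to 1.0 (fully open).
- get_finger_force(): force on a finger pad.
Only numpy, scipy, OpenCV 4.12 (cv2) and the standard library are available. Lean on these libraries where they do the work, as an engineer would, in place of code of your own. Each camera call takes 0.05 s, during which the arm holds its last target. There are 200 camera calls.

## Task

The grey block has three slots that look alike, but only one still has the right gap inside. Take the feeler blade out of its white stand and try it gently in the slots: a slot that is too narrow stops it part-way, a worn one lets it in freely, the right one lets it slide all the way home with a light steady drag. Never force it, leave the objects round about alone, and leave the blade standing in the right slot, upright and fully home on its collar, and let it go.

Things in the scene. Friction and masses are not known exactly. Their poses are not given: they have to be found in the camera images.
- blade: Feeler blade, standing point down. Origin at the middle of its lower tip, z up along it. Steel blade 24 mm wide (x), 5 mm thick (y), 50 mm long with a full-round tip edge; above it a flat dark collar 46 x 28 x 5 mm (z 50 to 55 mm); above that a short neck and a black handle 30 mm (x) by 16 mm (y), 45 mm tall (z 61 to 106 mm). Mass about 100 g, varied.
- blade_handle (a point): Point to grip: centre of the blade's handle section 86 mm above the tip (31 mm above the collar's top, 20 mm below the handle's top); axes as the blade. Grip across the 16 mm (y).
- stand: Fixed white stand, 72 x 52 x 62 mm (x, y, z), that holds the blade at the start: the blade hangs in its wide mouth, collar resting on the deck 62 mm above the worktop. Origin at the centre of its underside.
- rack: Fixed grey block with aluminium deck, 84 x 192 x 62 mm (x, y, z), origin at the centre of its underside. Its three slots lie in a row along its y, 56 mm apart, the blade's width along the block's x and its thickness along the block's y. It may be turned about the vertical. Inside each slot is something that cannot be seen; which slot is which changes from start to start.
- mouth_1 (a point): Middle of the slot mouth at the block's +y end, level with the deck (62 mm above the worktop); axes as the block. Each mouth is a funnel, 36 x 16.6 mm (x, y) at the deck, narrowing over 9 mm to 28 x 8.6 mm, where black dust lips hide the inside but do not resist. Home, the tip is 50 to 55 mm below this point. The first 14 mm below the deck are free in all slots.
- mouth_2 (a point): The same for the middle slot. In any slot a blade held off-centre rubs on the side of the throat and drags too, so centre it there by touch (1.8 mm of play each way across its thickness, 2 mm across its width).
- mouth_3 (a point): The same for the slot at the block's -y end.
- leaf (a joint): Spring leaf in the right slot, wherever that is: 0 (m) with no blade in it, about 0.002 to 0.004 with the blade in. It presses sideways on the blade from 15 to 25 mm below the deck on, giving from there to home a drag of roughly 5 to 9 N while the blade slides down (friction varies; below 11 N), less or none once it stands still.
- pinch (a joint): Sprung jaws in the slot that is too narrow, wherever that is: 0 (m) untouched. The blade's tip lands on them 24 mm below the deck; they then give way downward, from about 9 N, with 1.5 N more for each further mm (0.003 is about 13 N). Beyond 0.010 (24 N) the blade counts as forced.
- plate_white: Bystander: white microplate, 85 x 128 x 15 mm, lying flat; origin at the centre of its underside.
- reagent_carton: Bystander: small white carton, 32 x 46 x 62 mm; origin at the centre of its underside.
- cup_white: Bystander: small white cup, 31 mm across, 32 mm tall; origin at the centre of its underside.
- collar (a joint): The blade's collar is cushioned: pressed on a deck it yields up the blade. 0 (m) unpressed; from about 4 N it gives way, 2 N more for each mm, up to 0.005 (14 N), then it is rigid. The blade is home when the collar lies on the deck, pressed or not.
Things that resemble listed ones, but are neither listed nor needed, are in the scene too. Leave any red look-alike of the rack alone.

How it is judged:
By the outcome, as a careful person would: the job done as asked, in the order asked, and still so for the second after the job is handed in, with the robot touching nothing.
It also fails if it takes over 72 s, if anything falls off the work surface, if the arm or the gripper's body presses on something with over 40 N, if the wrist force passes 120 N, or if a joint passes its speed limit or range.

## Working session

There is one attempt and no reset: what is moved stays moved. The work goes in short steps, each a Python script; the robot and the scene stay as the last script left them, time stands still between calls to the robot, and variables do not carry over. Pictures are saved under pics/ and viewed, at most 10 in all, crops included, and the job is handed in when it is done.

```bash
mkdir -p pics; ls; python3 - <<'E'
from station import *
import cv2,numpy as np
a=read_camera("scene");b=read_camera("side")
cv2.imwrite("pics/a0.png",a[...,::-1]);cv2.imwrite("pics/b0.png",b[...,::-1])
for n in("scene","side","wrist"):print(n,camera_info(n))
print(get_time(),get_ee_rot())
E
```

```text
pics
scene {'intrinsics': array([[353.79672901,   0.        , 255.44310736],
       [  0.        , 353.79672901, 192.50282083],
       [  0.        ,   0.        ,   1.        ]]), 'dist': array([-0.04168356,  0.        ,  0.        ,  0.        ,  0.        ]), 'T': array([[-0.47619567,  0.62668211, -0.61685267,  0.00205305],
       [-0.8791467 , -0.32461482,  0.34889295,  0.38363149],
       [ 0.01840545,  0.7084453 ,  0.70552569,  0.77619912],
       [ 0.        ,  0.        ,  0.        ,  1.        ]])}
side {'intrinsics': array([[418.2444051 ,   0.        , 250.96897323],
       [  0.        , 418.2444051 , 192.24969304],
       [  0.        ,   0.        ,   1.        ]]), 'dist': array([-0.03644366,  0.        ,  0.        ,  0.        ,  0.        ]), 'T': array([[ 0.99829288,  0.03755221, -0.04473428,  0.53539129],
       [-0.05623224,  0.41091855, -0.9099362 , -0.93604812],
       [-0.01578797,  0.91089834,  0.4123287 ,  0.52738214],
       [ 0.        ,  0.        ,  0.        ,  1.        ]])}
wrist {'intrinsics': array([[309.87345621,   0.        , 253.40973894],
       [  0.        , 309.87345621, 190.82647324],
       [  0.        ,   0.        ,   1.        ]]), 'dist': array([-0.05402202,  0.        ,  0.        ,  0.        ,  0.        ]), 'tool_from_camera': array([[ 2.26515023e-04,  9.62911096e-01,  2.69818773e-01,
         7.40530432e-02],
       [ 9.99999208e-01, -5.52247909e-04,  1.13131785e-03,
         1.36503682e-03],
       [ 1.23836537e-03,  2.69818303e-01, -9.62910458e-01,
        -1.84511352e-01],
       [ 0.00000000e+00,  0.00000000e+00,  0.00000000e+00,
         1.00000000e+00]])}
0.1 [-6.47509637e-04  9.92759538e-01  1.20116925e-01 -6.46057151e-05]
```

View pics/a0.png

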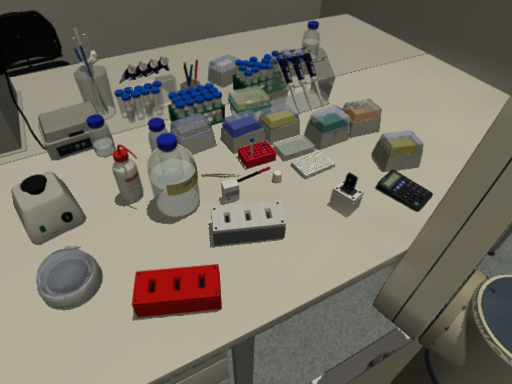

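View pics/b0.png

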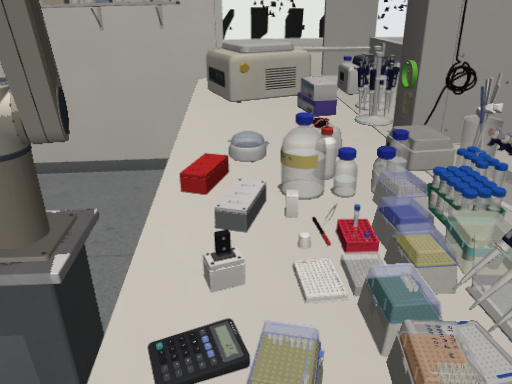

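The scene view shows the grey rack at (247,222), with slots at about (227,217), (250,215) and (271,212). The stand with the black-handled blade is at (347,192). The side view shows the rack at (243,204) and the stand at (224,268). The red block at scene (178,289) is the look-alike, so I'll leave it alone. The grey one is the only block with an aluminium deck.

```bash
cat > h.py <<'E'
from station import *
import cv2,numpy as np
from scipy.spatial.transform import Rotation as R
def rot():
    q=get_ee_rot(); return R.from_quat([q[1],q[2],q[3],q[0]]).as_matrix()
def campose(n):
    c=camera_info(n)
    if n!="wrist": return c["T"]
    T=np.eye(4);T[:3,:3]=rot();T[:3,3]=get_tcp_pos(); return T@c["tool_from_camera"]
def ray(n,uv,T=None):
    c=camera_info(n); T=campose(n) if T is None else T
    p=cv2.undistortPoints(np.array([[uv]],float),c["intrinsics"],c["dist"])[0,0]
    return T[:3,3],T[:3,:3]@np.array([p[0],-p[1],-1])
def onz(n,uv,z,T=None):
    o,d=ray(n,uv,T); return o+d*(z-o[2])/d[2]
def proj(n,P,T=None):
    c=camera_info(n); T=campose(n) if T is None else T
    p=(np.atleast_2d(P)-T[:3,3])@T[:3,:3]; p=p*[1,-1,-1]
    return cv2.projectPoints(p,np.zeros(3),np.zeros(3),c["intrinsics"],c["dist"])[0][:,0]
def down(yaw):  # tool down; tool y axis (closing) at world angle yaw
    m=np.array([[np.sin(yaw),np.cos(yaw),0],[-np.cos(yaw),np.sin(yaw),0],[0,0,-1.]])
    q=R.from_matrix(m).as_quat(); return [q[3],q[0],q[1],q[2]]
E
python3 - <<'E'
from h import *
for uv in[(227,217),(250,214.5),(271,212)]:print(onz("scene",uv,.062))
print("stand",onz("scene",(347,190),.062), onz("side",(222,262),.062))
print("handle top",onz("scene",(351,177),.118),onz("side",(222,234),.118))
print("rack side",onz("side",(243,190),.062))
print(rot())
E
```

```text
[0.57990703 0.14210121 0.062     ]
[0.55942934 0.08344302 0.062     ]
[0.54110414 0.02866114 0.062     ]
stand [ 0.51299    -0.21109941  0.062     ] [ 0.50997671 -0.23777825  0.062     ]
handle top [ 0.50880941 -0.2076663   0.118     ] [ 0.51240498 -0.22458465  0.118     ]
rack side [0.56501449 0.10783767 0.062     ]
[[ 9.71143840e-01  2.38494363e-01 -2.83829613e-04]
 [ 2.38494530e-01 -9.71143010e-01  1.27012226e-03]
 [ 2.72778534e-05 -1.30116322e-03 -9.99999153e-01]]
```

```bash
sed -i 's/\[np.sin(yaw),np.cos(yaw),0\],\[-np.cos(yaw),np.sin(yaw),0\]/[-np.sin(yaw),np.cos(yaw),0],[np.cos(yaw),np.sin(yaw),0]/' h.py
python3 - <<'E'
from h import *
move_pose([0.51,-0.215,0.26],down(-np.pi/2))
T=campose("wrist");w=read_camera("wrist");cv2.imwrite("pics/w0.png",w[...,::-1]);np.save("T0.npy",T)
print(get_time(),get_tcp_pos(),get_joint_pos())
E
```

```text
2.0833 [ 0.50970825 -0.21577311  0.25987031] [-4.21871193e-01  2.51690315e-01  1.73147960e+00 -1.49961399e-04
  1.15858727e+00  1.15007822e+00]
```

View pics/w0.png

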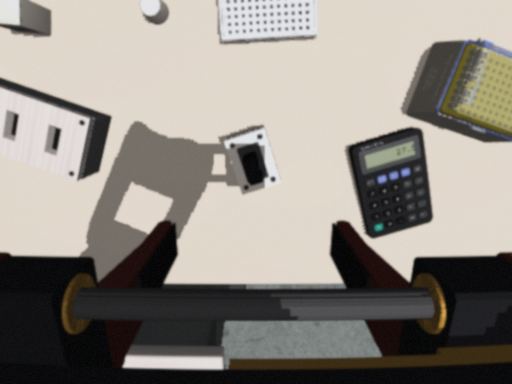

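The wrist view shows the white stand around (251,160), turned a little, with the black handle at about (252,165). The rack is at the left, around (50,130). Enlarged crop to confirm the blade and its outline:

```bash
python3 - <<'E'
import cv2
w=cv2.imread("pics/w0.png")[115:205,205:305]
cv2.imwrite("pics/w0c.png",cv2.resize(w,None,fx=6,fy=6,interpolation=cv2.INTER_CUBIC))
E
```

```text
(no output)
```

View pics/w0c.png

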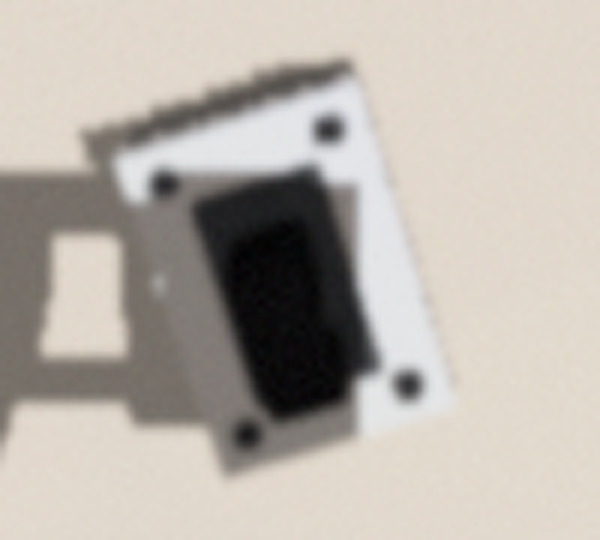

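The crop shows the stand with deck screws at crop (164,183), (328,128), (408,384) and (247,434). The dark collar's corners are at (195,205), (318,168) and (380,370), with the black handle above it at (290,320). This is the blade.

```bash
python3 - <<'E'
from h import *
T=np.load("T0.npy")
f=lambda u,z:onz("wrist",((u[0]+.5)/6-.5+205,(u[1]+.5)/6-.5+115),z,T)
S=[f(u,.062) for u in[(164,183),(328,128),(408,384),(247,434)]]
print("stand",np.mean(S,0)); a=S[0]-S[3];b=S[1]-S[2];print(np.degrees(np.arctan2(a[1],a[0])),np.degrees(np.arctan2(b[1],b[0])),np.linalg.norm(a))
C=[f(u,.067) for u in[(195,205),(318,168),(380,370)]]
d=C[1]-C[2];e=C[0]-C[1];print("collar",(C[0]+C[2])/2,np.degrees(np.arctan2(d[1],d[0])),np.degrees(np.arctan2(e[1],e[0])),np.linalg.norm(d),np.linalg.norm(e))
Hd=[f(u,.118) for u in[(275,418),(350,395)]];print("handle near edge",np.mean(Hd,0),np.linalg.norm(Hd[0]-Hd[1]))
# rack corner screws: for info
E
```

```text
stand [ 0.51422214 -0.21529094  0.062     ]
17.354073384088466 17.725509751810684 0.05591894858210674
collar [ 0.51433143 -0.21560053  0.067     ] 17.271636120644608 106.68082274434208 0.04388144752560983 0.026082344328598444
handle near edge [ 0.50211357 -0.22007542  0.118     ] 0.014222788000373432
```

```bash
python3 - <<'E'
from h import *
Q=down(np.radians(17.2-90))
print("bottle front",onz("scene",(178,212),0),onz("side",(303,194),0),"edges",onz("side",(283,189),0),onz("side",(326,189),0))
print("carton",onz("scene",(231,201),0))
move_pose([.5148,-.2156,.17],Q)
movel([.5148,-.2156,.079])
f0=get_ft_force()
command_gripper(0.0)
print(get_grip_width(),get_finger_force(),get_ft_force()-f0)
movel([.5148,-.2156,.20])
wait(.2);print("w",get_ft_force()-f0,get_tcp_pos(),get_grip_width())
yr=np.radians(71-180);Q=down(yr);tx=np.array([-np.sin(yr),np.cos(yr)])
c=np.array([.560,.085])-.03*tx
move_pose([c[0],c[1],.20],Q)
T=campose("wrist");w=read_camera("wrist");cv2.imwrite("pics/w1.png",w[...,::-1]);np.save("T1.npy",T)
print(get_time(),get_tcp_pos(),get_joint_pos())
E
```

```text
bottle front [7.13987962e-01 2.40439644e-01 1.11022302e-16] [0.74835611 0.20070419 0.        ] edges [0.6930333  0.24315223 0.        ] [0.82530072 0.23099099 0.        ]
carton [ 6.82691929e-01  8.30000753e-02 -1.11022302e-16]
0.17758472105031317 29.90468055009842 [ 0.27093617  0.43381805 -0.38148709]
w [-0.81270403 -1.06101538 -0.59826684] [ 0.51426158 -0.21537518  0.19897697] 0.17842974288759667
6.7833 [0.53180183 0.09394166 0.19991555] [ 1.52940914e-01  2.98907188e-01  1.81800770e+00 -2.54899703e-04
  1.02477361e+00  2.05584690e+00]
```

View pics/w1.png

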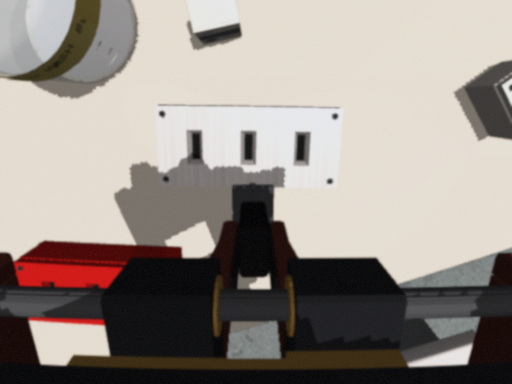

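The wrist view shows the blade held in the jaws, with the rack above it. The deck screws are near (162,114), (335,116), (330,181) and (166,180), and the mouths near (196,147), (249,147) and (302,148). The big bottle is top left and the carton top centre.

```bash
python3 - <<'E'
from h import *
T=np.load("T1.npy");g=cv2.imread("pics/w1.png",0)
def cen(u,r,th):
    x,y=u;s=g[y-r[1]:y+r[1]+1,x-r[0]:x+r[0]+1].astype(float);w=np.clip(th-s,0,None)
    Y,X=np.mgrid[y-r[1]:y+r[1]+1,x-r[0]:x+r[0]+1];return (w*X).sum()/w.sum(),(w*Y).sum()/w.sum(),(w>0).sum()
S=[]
for u in[(162,114),(335,116),(330,181),(166,180)]:
    c=cen(u,(4,4),110);S.append(onz("wrist",c[:2],.062,T));print(np.round(c,1),S[-1].round(4))
S=np.array(S);print("centre",S.mean(0))
for a,b in((0,1),(3,2)):
    d=S[a]-S[b];print(np.degrees(np.arctan2(d[1],d[0])),np.linalg.norm(d))
for u in[(196,147),(249,147),(302,148)]:
    for th in(75,110):
        c=cen(u,(11,20),th);print("mouth",th,np.round(c,1),onz("wrist",c[:2],.062,T).round(4))
    print(g[u[1],u[0]-14:u[0]+15])
E
```

```text
[161.6 113.4  15. ] [0.6243 0.1605 0.062 ]
[334.7 115.9  16. ] [ 0.5647 -0.0054  0.062 ]
[329.4 180.9  14. ] [0.5005 0.0178 0.062 ]
[165.5 178.6  49. ] [0.5601 0.1836 0.062 ]
centre [0.56238476 0.08913701 0.062     ]
70.21446235580478 0.17626682133486077
70.20963984087624 0.17612309034442797
mouth 75 [195.9 146.6 211. ] [0.5813 0.1399 0.062 ]
mouth 110 [195.7 147.4 351. ] [0.5806 0.1404 0.062 ]
[228 228 228 225 205 175 152 145 143 126  90  46  26  23  21  25  27  45
  82 125 176 212 226 228 228 226 227 229 230]
mouth 75 [248.2 146.2 204. ] [0.5639 0.0882 0.062 ]
mouth 110 [248.4 146.1 292. ] [0.564 0.088 0.062]
[231 231 230 229 222 195 162 143 126  90  47  25  25  23  24  25  42  69
  93 107 137 184 218 229 229 230 230 230 230]
mouth 75 [300.4 147.1 194. ] [0.5454 0.037  0.062 ]
mouth 110 [300.7 146.9 325. ] [0.5455 0.0366 0.062 ]
[231 231 231 231 229 216 185 145 107  63  32  19  22  26  25  38  65  90
 103 106 121 163 206 227 230 230 232 231 231]
```

```bash
cat >> h.py <<'E'
yr=np.radians(70.2-180);Q=down(yr)
ey=np.array([np.cos(yr+np.pi),np.sin(yr+np.pi),0]);ex=np.array([ey[1],-ey[0],0])
C=np.array([.5624,.0891,.129])  # TCP when the tip is level with deck at middle mouth
def at(s,x,y,d): return C+ex*x+ey*(y+.056*s)-np.array([0,0,d])
def loc():
    p=get_tcp_pos()-C; return np.array([p@ex,p@ey,-p[2]])*1000
def F(n=8):
    f=[]
    for _ in range(n): f.append(get_ft_force());wait(.01)
    f=np.mean(f,0);return np.round([f@ex,f@ey,f[2]],2)
def touch(s,x,y,d,dx,dy,th=2.0):
    """touch from (x,y) both ways along (dx,dy); returns midpoint offset, half-span in mm"""
    r=[];u=ex*dx+ey*dy
    for sg in(1,-1):
        h=movel(at(s,x+sg*dx*.0045,y+sg*dy*.0045,d),v=.008,until_force=th)
        l=loc();r.append(l[0]*dx+l[1]*dy-(56*s*dy));print("touch",sg,h,l.round(2),F(4))
        movel(at(s,x,y,d),v=.03)
    return (r[0]+r[1])/2000,(r[0]-r[1])/2
E
python3 - <<'E'
from h import *
move_pose(at(0,0,0,-.02),Q)
print(loc(),F(),get_time())
h=movel(at(0,0,0,.012),v=.025,until_force=3)
print(h,loc(),F(),get_time())
if not h:
    y,sy=touch(0,0,0,.012,0,1);print("y",y,sy)
    x,sx=touch(0,0,y,.012,1,0);print("x",x,sx)
    movel(at(0,x,y,.012));print(loc(),F(),get_time())
E
```

```text
[ -0.19757696  -1.36756222 -18.83106792] [ 0.04 -0.05 -0.64] 7.2
False [ 0.11536056  0.05486118 11.82985951] [ 0.26 -0.4  -1.18] 8.7
touch 1 True [-0.45  1.87 12.43] [-0.57 -0.35 -0.83]
touch -1 True [-0.11 -2.49 12.29] [ 0.42  1.85 -0.23]
y -0.0003086520577713313 2.1810872694992325
touch 1 True [ 2.73 -0.67 12.72] [-0.64 -0.25 -0.53]
touch -1 True [-2.47 -0.24 12.09] [ 1.73 -0.48  0.52]
x 0.00012727818237904764 2.5989561008284756
[-0.10806027 -0.39226392 12.17996521] [-0.31  0.2  -1.09] 11.925
```

Centred: it was within 0.3 mm. Now the gentle descent in the middle slot.

```bash
cat >> h.py <<'E'
def probe(s,x,y):
    h=movel(at(s,x,y,.047),v=.015,until_force=3);l=loc();print("t3",h,l.round(2),F(2),get_time())
    if h:
        h=movel(at(s,x,y,.047),v=.015,until_force=11);print("t11",h,loc().round(2),F(2),get_time())
E
python3 - <<'E'
from h import *
probe(0,.0001,-.0003)
E
```

```text
t3 True [-0.11 -0.94 22.84] [ 0.88 -1.62  1.05] 12.9417
t11 False [-0.1  -0.42 47.15] [-0.53 -3.61  0.65] 14.7167
```

Drag begins at about 23 mm, the blade passes to 47 mm and there's a side force, so this looks like the leaf. There's plenty of time, so I'll check the drag once more and try the other two slots to rule out rubbing.

```bash
python3 - <<'E'
from h import *
movel(at(0,.0001,-.0003,.030),v=.03);print("up",F(2))
h=movel(at(0,.0001,-.0003,.047),v=.015,until_force=4);print("t4",h,loc().round(2),F(2))
movel(at(0,.0001,-.0003,-.012),v=.08)
for s in(-1,1):
    movel(at(s,.0001,-.0003,-.012),v=.1)
    h=movel(at(s,.0001,-.0003,.012),v=.025,until_force=3);print("slot",s,h,loc().round(2),F(2),get_time())
    if h: movel(at(s,.0001,-.0003,-.012));continue
    y,sy=touch(s,.0001,-.0003,.012,0,1);print("y",y,sy)
    movel(at(s,.0001,y,.012),v=.03)
    probe(s,.0001,y)
    movel(at(s,.0001,y,-.012),v=.08)
print(get_time())
E
```

```text
up [-0.09 -4.01  2.39]
t4 False [-3.000e-02 -3.200e-01  4.711e+01] [-0.59 -3.71 -0.14]
slot -1 False [  0.24 -56.25  11.85] [-0.39  0.01 -1.02] 19.475
touch 1 True [ -0.26 -53.43  12.35] [ 0.32 -0.61 -0.87]
touch -1 True [-3.000e-02 -5.787e+01  1.229e+01] [0.19 1.99 0.26]
y 0.000349624621782386 2.2214870333626244
t3 True [  0.16 -55.56  25.3 ] [0.19 0.45 3.63] 22.2417
t11 True [  0.83 -55.25  30.62] [-2.04 -0.97 15.28] 22.925
slot 1 False [ 0.22 55.79 11.84] [ 0.19 -0.06 -0.73] 26.0083
touch 1 True [-0.31 58.66 12.46] [-0.3  -0.6  -0.76]
touch -1 True [-1.000e-02  5.440e+01  1.231e+01] [0.87 1.72 0.01]
y 0.0005289304134983795 2.1319101663924584
t3 False [ 0.13 56.55 46.95] [ 0.43  0.15 -0.91] 30.15
31.0417
```

The -y slot stopped the blade at 24–25 mm, so it is too narrow. The +y slot let it in freely, so it is worn. The middle slot is right, so I'll insert there to home.

```bash
python3 - <<'E'
from h import *
x,y=.0001,-.0002
movel(at(0,x,y,-.012),v=.1);print(loc(),F(2))
print(movel(at(0,x,y,.012),v=.03,until_force=3),F(2))
print(movel(at(0,x,y,.046),v=.02,until_force=11),loc().round(2),F(2))
print("home",movel(at(0,x,y,.0535),v=.008,until_force=9),loc().round(2),F(4))
wait(.3);print(loc().round(2),F(4),get_time())
T=campose("side");a=read_camera("side");b=read_camera("scene")
f=lambda i,u:cv2.resize(i[u[1]-45:u[1]+45,u[0]-60:u[0]+60],(390,292),interpolation=cv2.INTER_CUBIC)
cv2.imwrite("pics/c1.png",np.hstack([f(a,(243,200)),f(b,(249,212))])[...,::-1])
E
```

```text
[  0.40908808  -0.32030636 -12.21290906] [-0.65 -0.02 -0.5 ]
False [ 0.08 -0.08 -0.92]
False [ 2.000e-02 -2.600e-01  4.605e+01] [-0.03 -2.8   2.26]
home True [ 0.1  -0.4  52.24] [-0.2  -0.89  4.13]
[ 0.08 -0.52 52.26] [-0.61  0.88  4.56] 35.7667
```

View pics/c1.png

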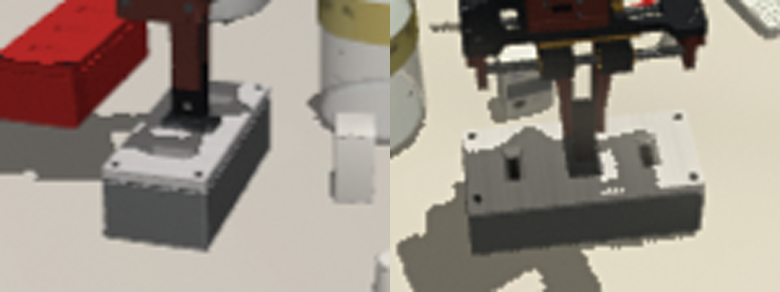

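Both crops show the collar down at deck level in the middle slot, at about (190,124) on the left and (583,165) on the right, with the blade upright. A small extra press will confirm the collar's contact, then I'll release.

```bash
python3 - <<'E'
from h import *
p=get_tcp_pos()
print(movel(p-np.array([0,0,.001]),v=.008,until_force=7),loc().round(2),F(4))
wait(.2);print(loc().round(2),F(4))
command_gripper(0.7);wait(.2);print(F(4),get_grip_width())
p=get_tcp_pos();movel([p[0],p[1],.20],v=.12)
p=at(0,-.03,0,0);movel([p[0],p[1],.20],v=.12)
w=read_camera("wrist");a=read_camera("side");b=read_camera("scene")
f=lambda i,u:cv2.resize(i[u[1]-45:u[1]+45,u[0]-60:u[0]+60],(390,292),interpolation=cv2.INTER_CUBIC)
g=cv2.resize(w[80:220,140:360],(780,300))
cv2.imwrite("pics/c2.png",np.vstack([g,np.hstack([f(a,(243,195)),f(b,(249,207))])])[...,::-1])
print(get_time(),F())
E
```

```text
True [ 0.15 -0.44 52.74] [-0.81  0.03  4.65]
[ 0.17 -0.41 52.71] [-1.19 -0.91  4.4 ]
[-0.3  -0.36 -0.26] 0.7005712466553399
39.1583 [0.15 0.06 0.12]
```

View pics/c2.png

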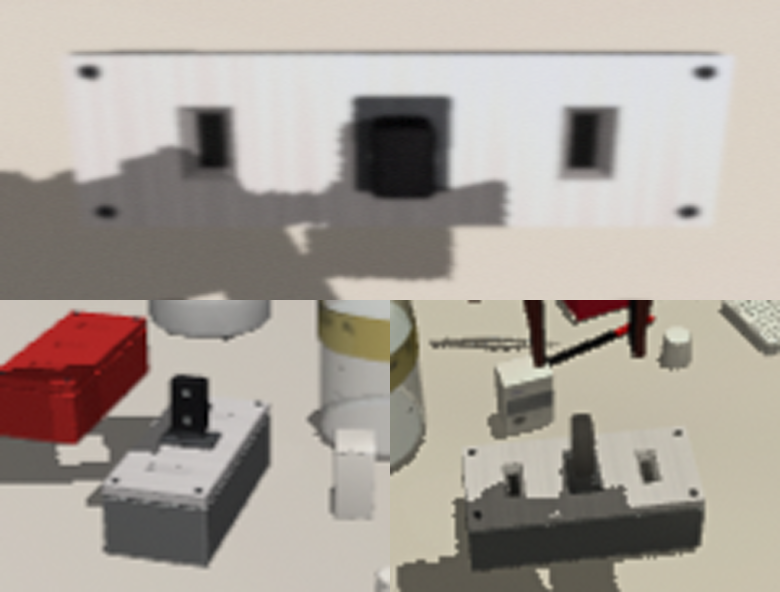

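The blade stands upright in the middle slot with its collar at deck level, at (400,145) in the wrist crop and (190,437) in the side crop. Slip in the grip could hide a small gap under the collar, so I'll check its height by a light touch on the handle top with shut fingers, which will also seat it.

```bash
python3 - <<'E'
from h import *
command_gripper(0.0)
x,y=.0001,-.0002
p=at(0,x,y,0);movel([p[0],p[1],.16],v=.12);wait(.1);movel([p[0],p[1],.125],v=.05,until_force=3)
print(get_tcp_pos(),F(2))
print(movel([p[0],p[1],.112],v=.006,until_force=3),get_tcp_pos()[2],F(2))
print(movel([p[0],p[1],.112],v=.006,until_force=7),get_tcp_pos()[2],F(2))
movel([p[0],p[1],.20],v=.12)
print(get_time())
E
```

```text
[0.56262283 0.08891857 0.12508008] [ 0.11 -0.15  0.67]
False 0.11203081567021005 [-0.17  0.32  0.42]
False 0.1120319002839541 [-0.31  0.14  0.19]
45.2583
```

```bash
python3 - <<'E'
from h import *
print(get_grip_width(),get_tcp_pos())
a=read_camera("side");b=read_camera("scene")
f=lambda i,u:cv2.resize(i[u[1]-45:u[1]+45,u[0]-60:u[0]+60],(400,300),interpolation=cv2.INTER_CUBIC)
cv2.imwrite("pics/c3.png",np.hstack([f(a,(243,185)),f(b,(249,197))])[...,::-1])
# handle top in both views
E
```

```text
0.004645660206555616 [0.5618692  0.0887984  0.19934431]
```

View pics/c3.png

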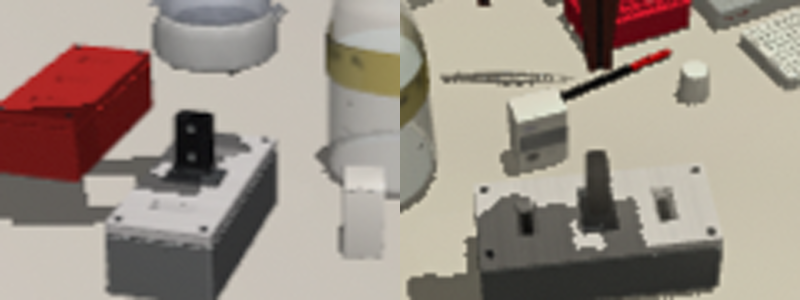

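```bash
python3 - <<'E'
from h import *
c0=C+ex*.0001-ey*.0002
for z in(.108,.111,.114,.117,.120):
    P=[[*(c0+ex*a*.015+ey*b*.008)[:2],z] for a,b in((1,1),(1,-1),(-1,-1),(-1,1))]
    q=(proj("side",P)-[183,140])*3.3333; q2=(proj("scene",P)-[189,152])*3.3333
    print(z,q.round(0).tolist(),q2.round(0).tolist())
for z in(.062,.067):
    P=[[*(c0+ex*a*.023+ey*b*.014)[:2],z] for a,b in((1,1),(1,-1),(-1,-1),(-1,1))]
    print("collar",z,((proj("side",P)-[183,140])*3.3333).round(0).tolist())
P=[[*(C+ex*a*.042+ey*b*.096)[:2],.062] for a,b in((1,1),(1,-1),(-1,-1),(-1,1))]
print("rack",((proj("side",P)-[183,140])*3.3333).round(0).tolist(),((proj("scene",P)-[189,152])*3.3333).round(0).tolist())
g=cv2.cvtColor(read_camera("side"),cv2.COLOR_RGB2GRAY)
print(g[166:200,238:245:2].T)
E
```

```text
0.108 [[217.0, 122.0], [211.0, 129.0], [175.0, 126.0], [182.0, 118.0]] [[183.0, 156.0], [203.0, 154.0], [209.0, 182.0], [188.0, 184.0]]
0.111 [[217.0, 118.0], [211.0, 126.0], [175.0, 122.0], [181.0, 115.0]] [[183.0, 154.0], [203.0, 152.0], [209.0, 179.0], [188.0, 181.0]]
0.114 [[217.0, 115.0], [211.0, 122.0], [175.0, 118.0], [181.0, 111.0]] [[183.0, 151.0], [203.0, 149.0], [209.0, 177.0], [188.0, 179.0]]
0.117 [[217.0, 111.0], [211.0, 118.0], [175.0, 115.0], [181.0, 108.0]] [[183.0, 148.0], [203.0, 146.0], [209.0, 174.0], [188.0, 176.0]]
0.12 [[217.0, 108.0], [211.0, 115.0], [175.0, 111.0], [181.0, 104.0]] [[183.0, 146.0], [203.0, 144.0], [209.0, 171.0], [188.0, 173.0]]
collar 0.062 [[230.0, 172.0], [220.0, 186.0], [165.0, 180.0], [176.0, 167.0]]
collar 0.067 [[230.0, 167.0], [220.0, 181.0], [165.0, 175.0], [176.0, 161.0]]
rack [[278.0, 137.0], [212.0, 234.0], [106.0, 221.0], [185.0, 127.0]] [[73.0, 182.0], [302.0, 160.0], [323.0, 235.0], [80.0, 261.0]]
[[194 195 195 195 195 195 174  59  27  25  15  19  25  16  15  16  14  15
   17  14  15  14  16  18  29  38  32  32  51  78  94  93 131 199]
 [194 195 195 194 195 195 176  78  19  15  14  39  75  70  15  15  16  16
   14  29  64  81  39  16  28  43  37  35  49  70  95  94 130 199]
 [195 195 195 195 194 195 181 114  13  15  15  14  15  15  15  15  15  17
   16  15  15  15  13  14  26  41  39  34  43  64 116 160 170 199]
 [195 195 195 194 195 195 184 131  14  18  19  17  16  18  18  17  17  17
   18  18  18  17  18  19  22  33  49  70  68 101 181 198 198 198]]
```

```bash
python3 - <<'E'
from h import *
p=at(0,.0001,-.0002,0);movel([p[0],p[1],.125],v=.15)
print(movel([p[0],p[1],.100],v=.012,until_force=2.5),get_tcp_pos(),F(2))
print(movel([p[0],p[1],.100],v=.006,until_force=6),get_tcp_pos()[2],F(2))
movel([p[0],p[1],.15],v=.1);print(get_time())
E
```

```text
False [0.56247135 0.08889569 0.10006108] [-0.15  0.1   0.06]
False 0.10006421866053877 [-0.01  0.93  0.53]
49.225
```

```bash
python3 - <<'E'
from h import *
p=at(0,.0001,-.0002,0);movel([p[0],p[1],.118],v=.1)
w=read_camera("wrist");a=read_camera("side");b=read_camera("scene")
f=lambda i,u:cv2.resize(i[u[1]-45:u[1]+45,u[0]-60:u[0]+60],(390,292),interpolation=cv2.INTER_CUBIC)
cv2.imwrite("pics/c4.png",np.vstack([cv2.resize(w[130:330,110:400],(780,300)),np.hstack([f(a,(243,185)),f(b,(249,197))])])[...,::-1])
print(get_time(),F(2),get_tcp_pos(),get_grip_width())
E
```

```text
49.8417 [-1.15  0.16 -0.31] [0.56285856 0.08893859 0.11850294] 0.008378209532975432
```

View pics/c4.png

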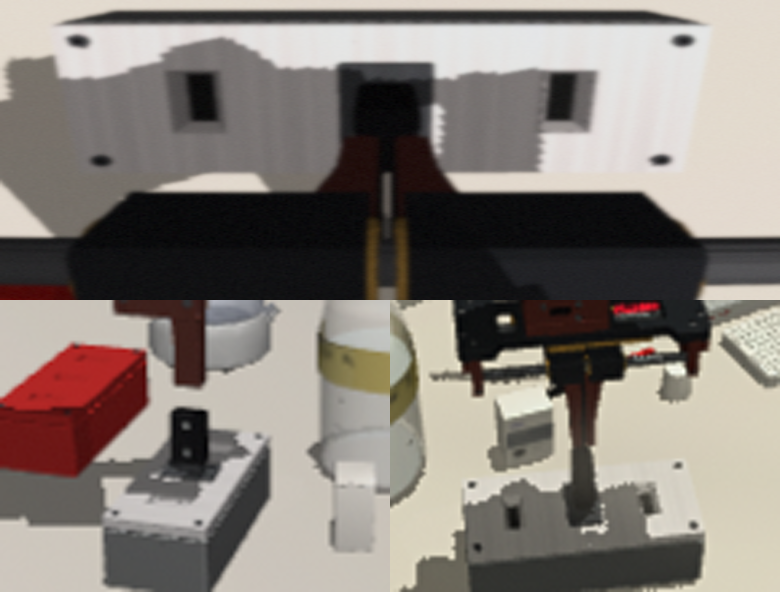

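The fingertips stop well short of the reported TCP, about 20 mm above the handle top at (190,413) in the side crop, so the shut fingers hadn't reached it. I'll lower them further.

```bash
python3 - <<'E'
from h import *
p=at(0,.0001,-.0002,0);movel([p[0],p[1],.102],v=.1);F(2)
print(movel([p[0],p[1],.085],v=.012,until_force=2.5),get_tcp_pos(),F(2))
z=get_tcp_pos()[2]
print(movel([p[0],p[1],z-.006],v=.006,until_force=7),get_tcp_pos()[2],F(2))
print(get_time())
movel([p[0],p[1],.18],v=.15);print(get_time(),F(2))
E
```

```text
True [0.56246118 0.08884808 0.09538383] [0.61 0.78 2.69]
True 0.09474163673316946 [-0.2  -0.23  3.89]
51.3583
52.075 [0.29 0.21 0.22]
```

The handle resists with over 9 N within 0.6 mm, while free sliding here took only about 4 N, so the collar is on the deck. Handing in.

```bash
python3 -c "
from station import *
wait(.3);print(job_done(),get_time())"
```

```text
the job is handed in; nothing more can be done
the job is handed in; nothing more can be done
```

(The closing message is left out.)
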